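# Let the plate lift down on its hand winch

### The arm

A 7-joint arm with a two-finger parallel gripper is mounted at the origin on the work surface. World frame = base frame: x ahead of the robot, y to its left, z up, the work surface at z = 0. Lengths are in m, angles in rad, forces in N, time in s.
With the tool pointing down it reaches from about 0.425 to 0.95 m from the base axis. Payload 16.7 kg.
Tool frame: the origin (TCP) lies on the centre line of the jaws, within the pads' length; the fingertips stand 14 mm ahead of it and the grasp point (between the pads) lies 5 mm behind it; z points along the fingers, y is the line along which they close (so a half turn about z gives the same grasp; the last joint's range is limited). The gripper opens to 94 mm and grips with 3 to 60 N. Pads are 16 mm wide; open, the fingers measure 119 mm over their backs; the gripper's body (75 mm by 177 mm) begins 78 mm behind the grasp point.
Start: joints at [1.062, 0.426, 0.074, 1.606, -0.034, 1.111, -0.067], TCP at [0.237, -0.632, 0.219] pointing down, gripper open.
Joint ranges: [-2.85, 2.85], [-0.5, 2.14], [-1.23, 1.37], [0.21, 2.46], [-1.02, 4.16], [0.16, 2.05], [-2.73, 2.73]. Speed limits (rad/s): [1.89, 1.89, 2.39, 2.39, 3.01, 3.01, 3.01].

### API

Orientations are given as [roll, pitch, yaw] about the fixed x, y, z axes, in that order (R = Rz(yaw) Ry(pitch) Rx(roll)).
In Python, from plant import robot gives the robot as it stands.
- The arm moves only by the tool jog_arm, never from a script. Its arguments are lists of equal length, an entry for each row: "claw": the gripper command: -1 is fully open, 1 is shut, values between are in proportion; "translation": the shift along the world's x, y, z scaled (see below), a list of three; "turn": the turn, a rotation vector about the world's x, y, z scaled (see below), a list of three. A call has 1 to 12 rows; each row shifts and turns the commanded pose from where the row before left it; what a row does not reach is not made up. The controller multiplies each number of a shift by 0.2 m and each number of a turn by 180 degrees. A row lasts 1/8 s, in which the tool goes at most 62.5 mm and 10.7 degrees, less where a joint would pass 70% of its speed; a pose out of reach is approached as far as the arm can. A call with a number of a shift or a turn outside -1 to 1 is refused whole. A call with a gripper value outside its range is refused whole. The fingers move at their own pace and stop on an object; "newtons" is the grip in N (left out, the last holds). Time passes only in rows, so rows that do not move let the fingers close. It gives the time, the measured TCP pose, the force, the opening and the grip force at its end, in the units of the state.
- robot.state(): the state, without advancing time (a new reading comes with each control period).
- robot.snapshot(name): name is "scene" or "side" or "wrist"; returns a dict with "color" (384x512x3 uint8, blue, green, red), "z_map" (384x512 float32, m along the optical axis (not along the pixel's ray), 0 where there is no reading), "K" (3x3 intrinsics, pixels), "T" (4x4, takes a point from camera to world coordinates). Camera axes: x right, y down, z forward; pixel columns grow to the right and rows downward; lengths in m; the calibration is good to about 2 mm. A picture is of the moment at which its call begins.
- robot.sign_off(): hands the job in; it is judged then, once.
The state is a dict: "time_s": time; "qpos": joint angles; "dq": joint speeds; "effort": joint torques, N m; "tcp_pos": TCP position; "tcp_rot": TCP orientation; "contact_force": force on the tool from outside, world axes, zero at the start; "moment": the same for the moment, N m; "opening": opening from 0.0 (shut) to 1.0 (fully open); "grasp_force": force on a finger pad.
Only numpy, scipy, OpenCV 4.12 (cv2) and the standard library are available. Lean on these libraries where they do the work, as an engineer would, in place of code of your own. Each camera call takes 0.05 s, during which the arm holds its last target. There are 200 camera calls.

### The job

The tray of plates on the small plate lift is held up by the winch's ratchet. Throw the pawl lever right over to its far stop, wind the crank up just enough for the pawl to spring out of the teeth, then keep hold of the crank and let it turn back slowly under the load until the tray sits on its rubber-topped rest, laid down gently and not pressed into it. Let go of the crank with the tray resting there and the pawl still out; work only by the winch, do not touch the tray or plates, and leave the other things on the counter as they are.

Things in the scene. Friction and masses are not known exactly. Their poses are not given: they have to be found in the camera images.
- lift: Fixed frame of the plate lift: white base plate 240 x 170 mm with a round gear case. Origin on the counter, under the upright crank axis; z up. In its frame the mast (300 mm tall, 40 x 24 mm) stands at y = +185 mm, the tray hangs beyond it; pawl and lever are on the -x side. All winch parts turn about upright axes.
- winch_axis (a point): Point on the upright crank axis, 143 mm above the counter. The spindle there is 20 mm across and ends 124 mm above the counter. Nothing but the pawl, or a hand on the knob, holds the crank: if let go with the pawl out, it runs away.
- crank (a joint): Turn of crank and ratchet wheel (rad), 0 at the start, a tooth resting hard on the pawl. It grows clockwise seen from above, the way the load pulls (5 to 10 N at the knob); the tray sinks 30 mm per rad. Negative: wound up. 12 teeth, 0.52 rad each. 2.4 to 4.4 rad must be let back, depending on the rest.
- knob_mid (a point): Grip point of the crank's knob, an upright dark wooden cylinder 26 mm across, 119 to 169 mm above the counter, 65 mm from the crank axis, free to spin, so a gripper can keep its orientation all round. This point: on its axis, 147 mm up. The crank arm below it has its top at 118 mm. The knob starts at 60 degrees from the lift's +x towards +y.
- pawl_nose (a point): Tip of the pawl (round, 6 mm across, 68 mm above the counter), a 50 mm finger on the lever's pivot; 40 mm from the crank axis in the teeth, about 59 mm fully out, clear of them beyond 52 mm. With the lever thrown a spring pulls it out, but the loaded hooked tooth traps it until the crank has been wound up a little (0.05 to 0.2 rad).
- lever (a joint): Turn of the pawl lever (rad): 0 = pawl pressed in, 0.9 = far stop, pawl pulled out. It grows clockwise seen from above and stays where it is left; moving it takes about 3 to 4 N at the pin. Its pivot is at x = -64 mm, y = 0 in the lift frame. It starts between 0 and 0.04.
- pin (a point): Middle of the upright steel pin at the end of the pawl lever: 12 mm across, 82 to 110 mm above the counter (this point at 95.5 mm), 50 mm from the lever's pivot. At lever 0 it lies from the pivot at 204 degrees from the lift's +x (towards +y), at the far stop at 152 degrees, so it moves about 44 mm towards the lift's +y.
- tray: Square aluminium tray 170 x 170 mm with a stack of white plates, on the carriage at the mast, moved by the crank. Origin at the centre of its underside, 170 mm above the counter at the start. It weighs 1.2 to 2.1 kg.
- rest: Fixed foot 44 mm across under the tray's centre, origin 10 mm above the counter. It carries a rubber-topped screw head, set differently each time and not measured: its top is 44 to 96 mm above the counter. As the tray lands the rubber gives (8 N/mm) and the pull on the knob fades to nothing within about 0.1 rad; turning on presses the tray into the rest.
- blue_goblet: dark blue stemmed goblet, 68 mm across, 130 mm tall; a bystander, loose. Origin at the centre of its underside.
- small_glass: small clear stemmed glass, 54 mm across, 104 mm tall; a bystander, loose. Origin at the centre of its underside.
- pepper_mill: turned dark wooden pepper mill, 56 mm across, 152 mm tall; a bystander, loose. Origin at the centre of its underside.
- mug: blue mug, 76 mm across, 85 mm tall, handle on its own +y side; a bystander, loose. Origin at the centre of its underside.
- jar: brown glass jar with metal cap, 70 mm across, 100 mm tall; a bystander, loose. Origin at the centre of its underside.
- bowl: white bowl, 120 mm across, 55 mm tall; a bystander, loose. Origin at the centre of its underside.
- coaster_block: square block of cork coasters, 95 x 95 x 30 mm; a bystander, loose. Origin at the centre of its underside.

How it is judged:
By the outcome, as a careful person would: the job done as asked, in the order asked, and still so for the second after the job is handed in, with the robot touching nothing.
It also fails if it takes over 72 s, if anything falls off the work surface, if the arm or the gripper's body presses on something with over 40 N, if the wrist force passes 120 N, or if a joint passes its speed limit or range.

## Working session

There is one attempt and no reset: what is moved stays moved. The work goes in short steps, Python scripts to look and compute and a tool call to move; the robot and the scene stay as the last step left them, time stands still between calls to the robot, and variables do not carry over. Pictures are saved under pics/ and viewed, at most 10 in all, crops included, and the job is handed in when it is done.

Besides the shell and the picture viewer there is one more tool, called after "Request:" by a JSON object that holds its "op" and its "data", one argument or row to a line. jog_arm: Moves the arm, as the interface text tells. Shifts and turns lie within -1 to 1; 1 stands for 0.2 m of shift or 180 degrees of turn. Its arguments: {"type":"object","properties":{"claw":{"type":"array"},"translation":{"type":"array"},"turn":{"type":"array"},"newtons":{"type":"number"}},"required":["claw","translation","turn"]}

```bash
mkdir -p pics; ls; python3 - <<'E'
from plant import robot
import cv2,numpy as np
for n in("scene","side"):
    s=robot.snapshot(n); cv2.imwrite(f"pics/{n}0.png",s["color"]); np.savez(f"{n}0.npz",**s); print(n,s["T"].round(3).tolist(),s["K"].tolist())
a=[cv2.imread(f"pics/{n}0.png") for n in("scene","side")]
print(robot.state())
E
```

```text
pics
scene [[0.496, 0.591, -0.636, 1.335], [0.868, -0.333, 0.368, -0.501], [0.006, -0.735, -0.678, 0.96], [0.0, 0.0, 0.0, 1.0]] [[359.64381419346296, 0.0, 262.210066893088], [0.0, 359.64381419346296, 193.04386490276946], [0.0, 0.0, 1.0]]
side [[-0.747, -0.465, 0.476, -0.064], [-0.665, 0.545, -0.511, 0.589], [-0.022, -0.698, -0.716, 1.079], [0.0, 0.0, 0.0, 1.0]] [[418.99516115935853, 0.0, 248.54936120410005], [0.0, 418.99516115935853, 189.13917804495478], [0.0, 0.0, 1.0]]
{'time_s': 0.1, 'qpos': array([ 1.06245481,  0.42665849,  0.07385034,  1.60653986, -0.03411073,
        1.11079648, -0.06708905]), 'dq': array([ 0.0007981 , -0.00088466,  0.00112791, -0.00192347, -0.000214  ,
       -0.00098735, -0.0001595 ]), 'effort': array([ 9.14647331e-03, -9.37461162e+01,  3.67806450e+00, -4.55044734e+01,
       -4.84509557e-02,  1.67082954e-02,  2.09671811e-05]), 'tcp_pos': array([ 0.23689964, -0.63165791,  0.21885425]), 'tcp_rot': array([-3.14045165e+00,  6.86877024e-05,  3.58818627e-01]), 'contact_force': array([-0.19237421, -0.03598546, -0.02573992]), 'moment': array([ 0.04377438, -0.02959042, -0.05346287]), 'grasp_force': 0.0, 'opening': 1.0003987166318715}
```

View pics/scene0.png

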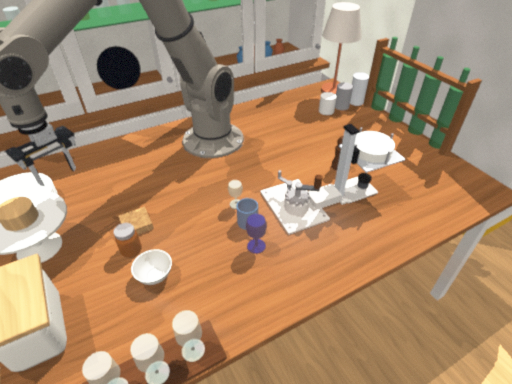

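View pics/side0.png

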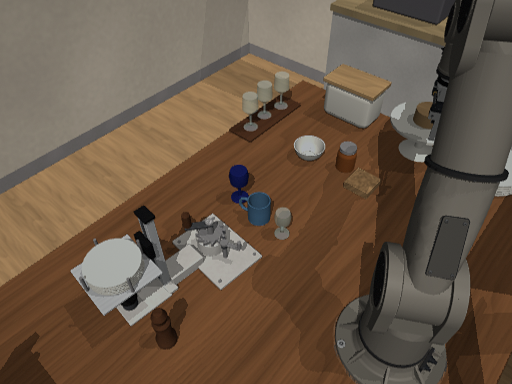

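The scene view shows the lift plate around (295,205), mast at (347,165) and dark knob at (318,183). In the side view the plate is around (220,250), knob at (187,220) and mast at (150,240). Next step: closer crops and points.

```bash
cat > h.py <<'E'
import numpy as np,cv2
def world(s):
    z=s["z_map"];v,u=np.mgrid[:z.shape[0],:z.shape[1]]
    p=np.stack([(u-s["K"][0,2])/s["K"][0,0]*z,(v-s["K"][1,2])/s["K"][1,1]*z,z],-1)
    return p@s["T"][:3,:3].T+s["T"][:3,3]
def proj(s,p):
    c=(np.asarray(p)-s["T"][:3,3])@s["T"][:3,:3]
    q=c@s["K"].T; return q[...,:2]/q[...,2:]
def ray(s,uv,h):
    d=s["T"][:3,:3]@np.array([(uv[0]-s["K"][0,2])/s["K"][0,0],(uv[1]-s["K"][1,2])/s["K"][1,1],1])
    o=s["T"][:3,3]; return o+d*(h-o[2])/d[2]
E
python3 - <<'E'
from h import *
A=dict(np.load("scene0.npz"));B=dict(np.load("side0.npz"))
a=cv2.resize(A["color"][115:240,245:415],None,fx=4,fy=4,interpolation=cv2.INTER_CUBIC)
b=cv2.resize(B["color"][195:325,65:270],None,fx=3.9,fy=3.9,interpolation=cv2.INTER_CUBIC)
cv2.imwrite("pics/ca.png",a);cv2.imwrite("pics/cb.png",b)
for n,s,(r0,r1,c0,c1) in(("scene",A,(115,240,245,415)),("side",B,(195,325,65,270))):
    w=world(s);c=s["color"].astype(int)
    m=np.zeros(w.shape[:2],bool);m[r0:r1,c0:c1]=1
    sat=c.max(-1)-c.min(-1)
    pl=m&(sat<40)&(c.min(-1)>90)&(w[...,2]>.004)&(w[...,2]<.03)
    n_,l,st,_=cv2.connectedComponentsWithStats(pl.astype(np.uint8))
    for k in range(1,n_):
        if st[k,4]>150:
            p=w[l==k]; print(n,st[k],"h",np.median(p[:,2]).round(4),cv2.minAreaRect(p[:,:2].astype(np.float32)), p.min(0).round(3),p.max(0).round(3))
    dk=m&(c.max(-1)<90)&(w[...,2]>.1)&(w[...,2]<.19)
    n_,l,st,ce=cv2.connectedComponentsWithStats(dk.astype(np.uint8))
    for k in range(1,n_):
        if st[k,4]>25: p=w[l==k];print(n,"dark",st[k],ce[k],p.mean(0).round(3),p.min(0).round(3),p.max(0).round(3))
    tp=m&(w[...,2]>.28)&(w[...,2]<.315); print("masttop",w[tp].mean(0),tp.sum())
E
```

```text
scene [ 261  178  117   56 2010] h 0.0118 ((0.5661796927452087, 0.21204856038093567), (0.4263368844985962, 0.24909129738807678), 84.52381896972656) [ 0.43  -0.008  0.004] [0.684 0.419 0.03 ]
scene dark [312 179   9  11  61] [316.57377049 184.19672131] [0.622 0.127 0.143] [0.611 0.117 0.119] [0.63  0.137 0.168]
masttop [0.59826491 0.26362152 0.30150796] 163
side [ 116  214  146  111 3215] h 0.0115 ((0.5640019178390503, 0.21062490344047546), (0.42006343603134155, 0.24253036081790924), 84.56659698486328) [ 0.425 -0.006  0.004] [0.677 0.422 0.03 ]
side dark [181 212  33  20 291] [192.84879725 223.19587629] [0.596 0.125 0.134] [0.559 0.077 0.1  ] [0.623 0.15  0.172]
side dark [141 248  25  20 169] [153.87573964 258.07100592] [0.572 0.286 0.154] [0.56  0.259 0.102] [0.595 0.312 0.19 ]
side dark [150 308  20  17 263] [159.49429658 317.11406844] [0.438 0.382 0.137] [0.424 0.358 0.101] [0.459 0.401 0.155]
masttop [0.58322861 0.27121382 0.30466593] 281
```

View pics/ca.png

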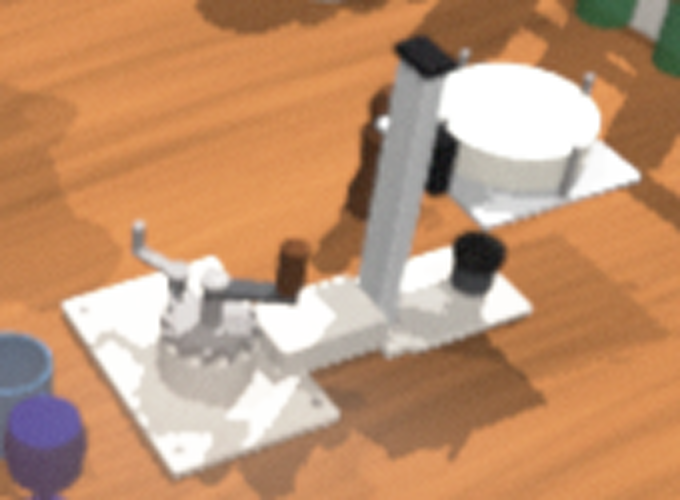

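View pics/cb.png

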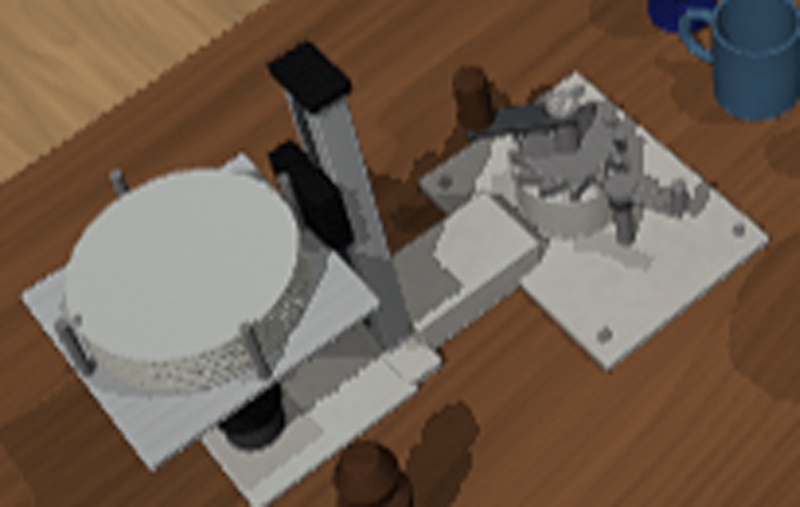

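The crops show the knob at (293,265), the pin at (138,235) in the scene crop and near (700,195) in the side crop, and the base plate long axis at about 84.5° in the world. That puts the lift yaw near -5.5° and the axis near (0.573, 0.083). I'll move above the pin and look.

Request:
{"op": "jog_arm", "data": {
  "claw": [-1, -1, -1, -1, -1, -1, -1],
  "translation": [
    [0.19, 0.2, 0.1],
    [0.19, 0.2, 0.1],
    [0.19, 0.2, 0.1],
    [0.19, 0.2, 0.1],
    [0.19, 0.2, 0.1],
    [0.19, 0.2, 0.1],
    [0.19, 0.2, 0.1]
  ],
  "turn": [
    [0, 0, -0.02],
    [0, 0, -0.02],
    [0, 0, -0.02],
    [0, 0, -0.02],
    [0, 0, -0.02],
    [0, 0, -0.02],
    [0, 0, -0.02]
  ]
}}

```text
time_s: 0.98
tcp_pos: [0.5039, -0.3505, 0.36]
tcp_rot: [-3.141, 0.0, -0.083]
contact_force: [0.2, -0.7, 0.3]
opening: 0.997
grasp_force: 0.0
```

Request:
{"op": "jog_arm", "data": {
  "claw": [-1, -1, -1, -1, -1, -1, -1, -1, -1],
  "translation": [
    [-0.02, 0.25, 0],
    [-0.02, 0.25, 0],
    [-0.02, 0.25, 0],
    [-0.02, 0.25, 0],
    [-0.02, 0.25, 0],
    [-0.02, 0.25, 0],
    [-0.02, 0.25, 0],
    [-0.02, 0.25, 0],
    [0, 0, 0]
  ],
  "turn": [
    [0, 0, 0],
    [0, 0, 0],
    [0, 0, 0],
    [0, 0, 0],
    [0, 0, 0],
    [0, 0, 0],
    [0, 0, 0],
    [0, 0, 0],
    [0, 0, 0]
  ]
}}

```text
time_s: 2.1
tcp_pos: [0.4704, 0.0514, 0.3595]
tcp_rot: [-3.141, 0.0, -0.076]
contact_force: [-0.4, -0.3, -0.1]
opening: 0.999
grasp_force: 0.0
```

```bash
python3 - <<'E'
from plant import robot
from h import *
s=robot.snapshot("wrist"); np.savez("w1.npz",**s)
L=np.array([.573,.083]);y=np.deg2rad(-5.5);R=np.array([[np.cos(y),-np.sin(y)],[np.sin(y),np.cos(y)]])
im=s["color"].copy()
pts={"axis":[0,0,124],"knob":[32.5,56.3,169],"pin":[-64-50*np.cos(np.radians(24)),-50*np.sin(np.radians(24)),110],"piv":[-64,0,82],"mast":[0,185,300]}
for k,p in pts.items():
    w=np.r_[L+R@np.array(p[:2])/1e3,p[2]/1e3]; q=proj(s,w); print(k,w.round(4),q.round(1)); cv2.drawMarker(im,tuple(int(i) for i in q.round()),(0,0,255),0,8)
cv2.imwrite("pics/w1.png",cv2.resize(im,None,fx=1.5,fy=1.5))
A=dict(np.load("scene0.npz"));B=dict(np.load("side0.npz"))
print(ray(A,(279.7,170.8),.110),ray(B,(244.5,242.5),.110),ray(A,(318.2,175.8),.169))
st=robot.state();print(st["time_s"],st["tcp_pos"],st["tcp_rot"],st["qpos"].round(2),s["T"][:3,3])
E
```

```text
axis [0.573 0.083 0.124] [231.8  97.2]
knob [0.6107 0.1359 0.169 ] [180.5  65.9]
pin [0.4619 0.0733 0.11  ] [246.6 172.5]
piv [0.5093 0.0891 0.082 ] [234.9 140.4]
mast [0.5907 0.2671 0.3   ] [-33.6  83. ]
[0.46339499 0.07753547 0.11      ] [0.44669477 0.06524147 0.11      ] [0.61150405 0.13815478 0.169     ]
2.15 [0.47069249 0.04911069 0.35934028] [ 3.14147969e+00  1.89161774e-04 -7.82525329e-02] [ 0.11  0.   -0.35  1.83  0.    1.31 -1.89] [0.55512062 0.044391   0.52391992]
```

View pics/w1.png

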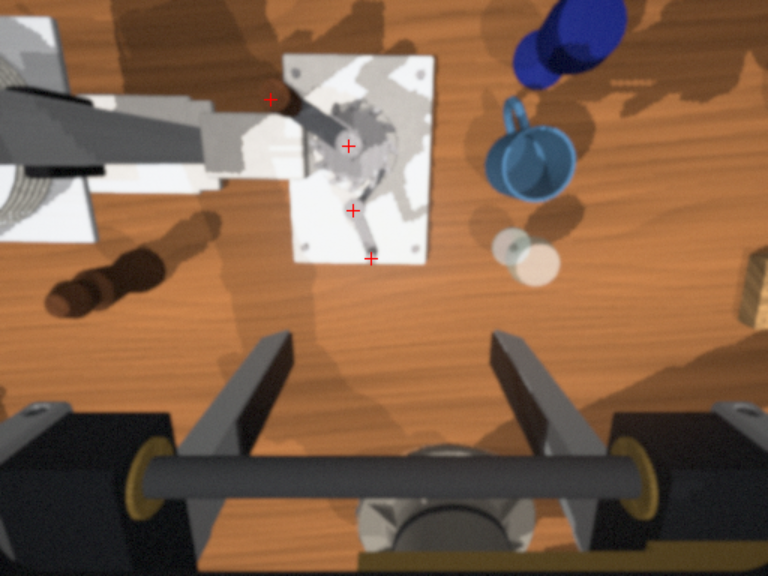

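The wrist view shows the pin top near (373,250), the spindle at (349,143) and the knob top at (272,93), all in the 1.5x picture. The predictions agree to within a few mm. I'll get rays for the small correction.

```bash
python3 - <<'E'
from h import *
s=dict(np.load("w1.npz"))
w=world(s)
g=cv2.cvtColor(s["color"],cv2.COLOR_BGR2GRAY)
print("pin",ray(s,(373/1.5,250/1.5),.11),"axis",ray(s,(349/1.5,143/1.5),.124),"knob",ray(s,(273/1.5,94/1.5),.169))
for r,h in((w[150:178,236:260],(.095,.125)),):
    m=(r[...,2]>h[0])&(r[...,2]<h[1]);print("pin depth",m.sum(),r[m].mean(0),np.array(np.nonzero(m)).mean(1)+[150,236])
r=w[45:85,160:215];m=(r[...,2]>.155)&(r[...,2]<.18);print("knob",m.sum(),r[m].mean(0),r[m].min(0),r[m].max(0))
r=w[70:130,200:260];m=(r[...,2]>.119)&(r[...,2]<.13);print("spindle",m.sum(),r[m].mean(0),r[m].min(0),r[m].max(0))
c=np.array([ray(s,(u/1.5,v/1.5),.0115)[:2] for u,v in((283,56),(434,56),(428,264),(293,264))]);print(c,cv2.minAreaRect(c.astype(np.float32)))
E
```

```text
pin [0.47078817 0.06926442 0.11      ] axis [0.57529207 0.08157019 0.124     ] knob [0.61407769 0.13353654 0.169     ]
pin depth 55 [0.46474006 0.07304791 0.10692238] [170.25454545 246.67272727]
knob 429 [0.61385585 0.13222198 0.1668552 ] [0.60188308 0.12078576 0.15535172] [0.62713908 0.1458657  0.1702491 ]
spindle 297 [0.57543207 0.08290102 0.12305249] [0.56238024 0.0698172  0.1190204 ] [0.6103461  0.12238375 0.12688704]
[[ 0.67784672  0.15578976]
 [ 0.66507035 -0.01230826]
 [ 0.42710411  0.00633605]
 [ 0.44031951  0.17928517]] ((0.5526948571205139, 0.08348844945430756), (0.1734529733657837, 0.23902937769889832), 85.52011108398438)
```

Request:
{"op": "jog_arm", "data": {
  "claw": [0, 0, 0, 0, 0, 0, 0, 0, 0, 0],
  "translation": [
    [-0.03, 0.113, 0],
    [0, 0, -0.16],
    [0, 0, -0.16],
    [0, 0, -0.16],
    [0, 0, -0.16],
    [0, 0, -0.16],
    [0, 0, -0.16],
    [0, 0, -0.16],
    [0, 0, -0.16],
    [0, 0, 0]
  ],
  "turn": [
    [0, 0, 0],
    [0, 0, 0],
    [0, 0, 0],
    [0, 0, 0],
    [0, 0, 0],
    [0, 0, 0],
    [0, 0, 0],
    [0, 0, 0],
    [0, 0, 0],
    [0, 0, 0]
  ],
  "newtons": 10
}}

```text
time_s: 3.4
tcp_pos: [0.4637, 0.0691, 0.1018]
tcp_rot: [3.14, 0.004, -0.082]
contact_force: [0.2, 0.1, 0.4]
opening: 0.502
grasp_force: 0.0
```

Request:
{"op": "jog_arm", "data": {
  "claw": [0.5, 0.7, 1, 1, 1, 1],
  "translation": [
    [0, 0, 0],
    [0, 0, 0],
    [0, 0, 0],
    [0, 0, 0],
    [0, 0, 0],
    [0, 0, 0]
  ],
  "turn": [
    [0, 0, 0],
    [0, 0, 0],
    [0, 0, 0],
    [0, 0, 0],
    [0, 0, 0],
    [0, 0, 0]
  ],
  "newtons": 10
}}

```text
time_s: 4.15
tcp_pos: [0.466, 0.0722, 0.1042]
tcp_rot: [-3.139, -0.002, -0.08]
contact_force: [3.6, 8.6, 0.5]
opening: 0.122
grasp_force: 10.0
```

Request:
{"op": "jog_arm", "data": {
  "claw": [1, 1, 1, 1, 1, 1, 1, 1, 1],
  "translation": [
    [-0.008, 0.028, 0],
    [-0.004, 0.028, 0],
    [-0.001, 0.028, 0],
    [0.001, 0.028, 0],
    [0.005, 0.028, 0],
    [0.008, 0.027, 0],
    [0.011, 0.026, 0],
    [0.014, 0.025, 0],
    [0, 0, 0]
  ],
  "turn": [
    [0, 0, 0],
    [0, 0, 0],
    [0, 0, 0],
    [0, 0, 0],
    [0, 0, 0],
    [0, 0, 0],
    [0, 0, 0],
    [0, 0, 0],
    [0, 0, 0]
  ]
}}

```text
time_s: 5.28
tcp_pos: [0.4703, 0.1149, 0.1033]
tcp_rot: [-3.141, 0.0, -0.08]
contact_force: [0.4, 1.3, -1.5]
opening: 0.122
grasp_force: 10.0
```

Request:
{"op": "jog_arm", "data": {
  "claw": [1, 1, 1],
  "translation": [
    [0.009, 0.014, 0],
    [0.005, 0.008, 0],
    [0, 0, 0]
  ],
  "turn": [
    [0, 0, 0],
    [0, 0, 0],
    [0, 0, 0]
  ]
}}

```text
time_s: 5.65
tcp_pos: [0.4716, 0.1163, 0.1029]
tcp_rot: [3.138, 0.003, -0.082]
contact_force: [-8.0, -13.9, 7.2]
opening: 0.12
grasp_force: 10.0
```

Request:
{"op": "jog_arm", "data": {
  "claw": [0.4, 0.3, 0, 0, 0, 0, 0, 0, 0],
  "translation": [
    [0, 0, 0],
    [0, 0, 0],
    [0, 0, 0],
    [0, 0, 0.15],
    [0, 0, 0.15],
    [0, 0, 0.15],
    [0, 0, 0.15],
    [0, 0, 0.15],
    [0, 0, 0.15]
  ],
  "turn": [
    [0, 0, 0],
    [0, 0, 0],
    [0, 0, 0],
    [0, 0, 0],
    [0, 0, 0],
    [0, 0, 0],
    [0, 0, 0],
    [0, 0, 0],
    [0, 0, 0]
  ]
}}

```text
time_s: 6.78
tcp_pos: [0.473, 0.1189, 0.2846]
tcp_rot: [-3.141, -0.001, -0.081]
contact_force: [0.3, 0.2, -0.8]
opening: 0.5
grasp_force: 0.0
```

Request:
{"op": "jog_arm", "data": {
  "claw": [-0.2, -0.2, -0.2, -0.2, -0.2, -0.2, -0.2, -0.2, -0.2, -0.2, -0.2],
  "translation": [
    [0.08, 0.01, 0],
    [0.08, 0.01, 0],
    [0.08, 0.01, 0],
    [0.08, 0.01, 0],
    [0.08, 0.01, 0],
    [0.08, 0.01, 0],
    [0.08, 0.01, 0],
    [0.08, 0.01, 0],
    [0.07, 0.01, 0],
    [0, 0, 0],
    [0, 0, 0]
  ],
  "turn": [
    [0, 0, 0.055],
    [0, 0, 0.055],
    [0, 0, 0.055],
    [0, 0, 0.055],
    [0, 0, 0.055],
    [0, 0, 0.055],
    [0, 0, 0.055],
    [0, 0, 0.055],
    [0, 0, 0.055],
    [0, 0, 0],
    [0, 0, 0]
  ]
}}

```text
time_s: 8.15
tcp_pos: [0.6145, 0.1367, 0.2834]
tcp_rot: [-3.141, -0.0, 1.47]
contact_force: [-0.9, 0.5, -0.2]
opening: 0.598
grasp_force: 0.0
```

```bash
python3 - <<'E'
from plant import robot
from h import *
st=robot.state();print(st["time_s"],st["tcp_pos"],st["tcp_rot"],st["qpos"].round(2))
s=robot.snapshot("wrist"); B=robot.snapshot("side")
im=np.hstack([s["color"],cv2.resize(B["color"][195:295,135:268],(512,384))]); cv2.imwrite("pics/w2.png",cv2.resize(im,(800,300)))
w=world(s);m=(w[...,2]>.155)&(w[...,2]<.175)&(abs(w[...,0]-.6135)<.03)&(abs(w[...,1]-.133)<.03)
q=w[m];print(m.sum(),q.mean(0),q.min(0),q.max(0),cv2.minEnclosingCircle(q[:,:2].astype(np.float32)))
# pin
w=world(B);m=(w[...,2]>.095)&(w[...,2]<.118)&(abs(w[...,0]-.47)<.03)&(abs(w[...,1]-.1)<.05);print("pin",m.sum(),w[m].mean(0) if m.any() else 0)
E
```

```text
8.15 [0.61452515 0.13671188 0.28337608] [-3.14125984e+00 -8.66433315e-05  1.47015830e+00] [ 0.11  0.35 -0.56  1.61  0.2   1.24 -0.59]
470 [0.61345727 0.13643878 0.16700785] [0.60056213 0.12269411 0.1551418 ] [0.62578494 0.14747706 0.17004881] ((0.6132998466491699, 0.13487835228443146), 0.012980308383703232)
pin 25 [0.46410959 0.11847164 0.10453481]
```

View pics/w2.png

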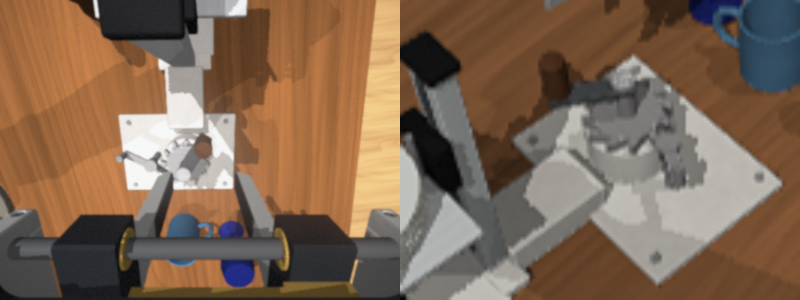

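The lever is at its far stop (pin at the left in the wrist view, around (120,157)) and the knob is at (203,150). The measured knob position is (0.613, 0.1345). Descending and gripping.

Request:
{"op": "jog_arm", "data": {
  "claw": [-0.2, -0.2, -0.2, -0.2, -0.2, -0.2, -0.2],
  "translation": [
    [-0.006, -0.01, -0.12],
    [0, 0, -0.12],
    [0, 0, -0.12],
    [0, 0, -0.12],
    [0, 0, -0.12],
    [0, 0, -0.1],
    [0, 0, 0]
  ],
  "turn": [
    [0, 0, 0],
    [0, 0, 0],
    [0, 0, 0],
    [0, 0, 0],
    [0, 0, 0],
    [0, 0, 0],
    [0, 0, 0]
  ]
}}

```text
time_s: 9.12
tcp_pos: [0.6129, 0.1344, 0.1423]
tcp_rot: [-3.14, 0.001, 1.474]
contact_force: [0.3, 0.0, 0.4]
opening: 0.598
grasp_force: 0.0
```

Request:
{"op": "jog_arm", "data": {
  "claw": [0.3, 0.5, 1, 1, 1, 1],
  "translation": [
    [0, 0, 0],
    [0, 0, 0],
    [0, 0, 0],
    [0, 0, 0],
    [0, 0, 0],
    [0, 0, 0]
  ],
  "turn": [
    [0, 0, 0],
    [0, 0, 0],
    [0, 0, 0],
    [0, 0, 0],
    [0, 0, 0],
    [0, 0, 0]
  ],
  "newtons": 30
}}

```text
time_s: 9.88
tcp_pos: [0.6138, 0.1347, 0.1439]
tcp_rot: [3.141, -0.0, 1.474]
contact_force: [-1.8, -0.2, 6.2]
opening: 0.273
grasp_force: 30.0
```

```bash
cat > look.py <<'E'
import sys
from plant import robot
from h import *
n=sys.argv[1]
out=[]
st=robot.state();d=st["tcp_pos"][:2]-[.5755,.082];a=np.arctan2(d[1],d[0])
F=st["contact_force"];t=np.array([d[1],-d[0]])/np.hypot(*d)
print("t",st["time_s"],"tcp",st["tcp_pos"].round(4),"r",np.hypot(*d).round(4),"ang",np.degrees(a).round(1),"Ftan(cw)",(F[:2]@t).round(1),"F",F.round(1),"q",st["qpos"].round(2))
for c in("scene","side"):
    s=robot.snapshot(c);np.savez(f"{n}_{c}.npz",**s)
    p=proj(s,[.535,.085,.07]).round().astype(int);u,v=np.clip(p,35,[476,348]);out.append(cv2.resize(s["color"][v-30:v+30,u-35:u+35],(400,343),interpolation=cv2.INTER_CUBIC))
    w=world(s);R=np.array([[np.cos(.087),-np.sin(.087)],[np.sin(.087),np.cos(.087)]])  # world->lift, yaw -5 deg
    l=(w[...,:2]-[.5755,.082])@R.T
    m=(abs(l[...,0])<.09)&(abs(l[...,1]-.3)<.1)&(w[...,2]<.26)&(w[...,2]>.12)
    print(c,"plate top z",np.percentile(w[m][:,2],[50,90]).round(4) if m.sum()>50 else None)
cv2.imwrite(f"pics/{n}.png",np.hstack(out))
E
python3 look.py k0
```

```text
t 9.875 tcp [0.6138 0.1347 0.1439] r 0.0652 ang 54.0 Ftan(cw) -1.4 F [-1.8 -0.2  6.2] q [ 0.08  0.48 -0.53  1.76  0.28  0.98 -0.65]
scene plate top z [0.2167 0.2207]
side plate top z [0.2171 0.2209]
```

View pics/k0.png

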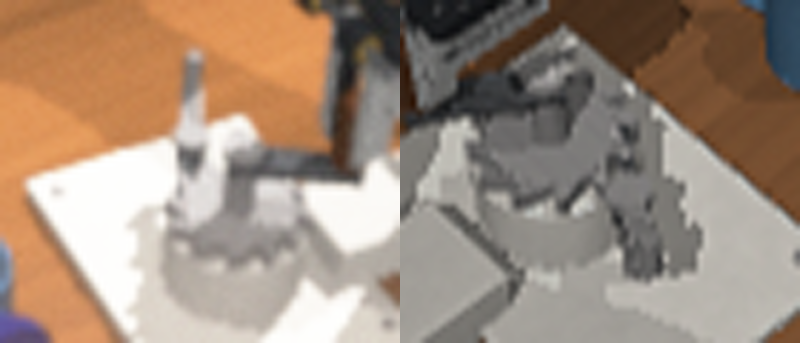

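Request:
{"op": "jog_arm", "data": {
  "claw": [1, 1, 1, 1],
  "translation": [
    [-0.01, 0.006, 0],
    [-0.009, 0.006, 0],
    [-0.008, 0.0055, 0],
    [0, 0, 0]
  ],
  "turn": [
    [0, 0, 0],
    [0, 0, 0],
    [0, 0, 0],
    [0, 0, 0]
  ]
}}

```text
time_s: 10.48
tcp_pos: [0.6097, 0.1375, 0.144]
tcp_rot: [3.139, -0.0, 1.473]
contact_force: [7.4, -3.5, 1.1]
opening: 0.273
grasp_force: 30.0
```

```bash
python3 look.py k1; python3 - <<'E'
from h import *
for n in("k0","k1"):
    s=dict(np.load(n+"_side.npz"));w=world(s)
    # points at pawl height between wheel and pivot
    d=np.hypot(w[...,0]-.5755,w[...,1]-.082)
    m=(abs(w[...,2]-.074)<.012)&(d>.036)&(d<.064)&(w[...,0]<.56)
    print(n,m.sum(),w[m].mean(0).round(4),np.histogram(d[m],np.arange(.036,.066,.004))[0])
E
```

```text
t 10.475 tcp [0.6097 0.1375 0.144 ] r 0.0652 ang 58.4 Ftan(cw) 8.1 F [ 7.4 -3.5  1.1] q [ 0.08  0.47 -0.53  1.77  0.28  0.98 -0.66]
scene plate top z [0.2188 0.2227]
side plate top z [0.2191 0.223 ]
k0 137 [0.5393 0.0913 0.0721] [38 35 30 21  1  4  8]
k1 160 [0.5352 0.0856 0.0727] [35 30 31 17  3 15 29]
```

View pics/k1.png

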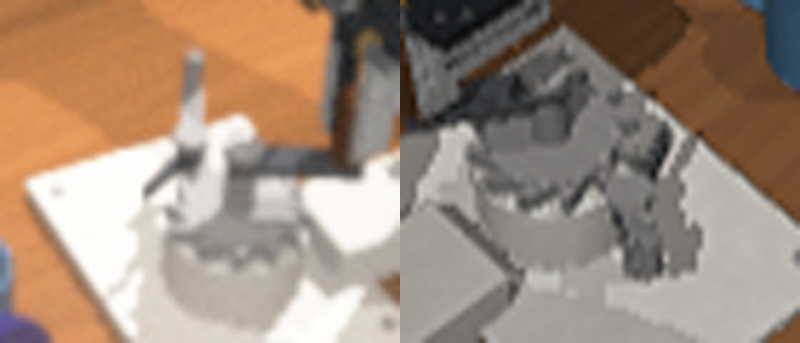

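The pawl has sprung out: a dark finger now shows clear of the wheel at (160,175) in the left panel and (650,140) in the right, and the knob carries about 8 N. Next I estimate the rest height and the arc steps.

```bash
python3 - <<'E'
from h import *
for c in("scene","side"):
    s=dict(np.load(f"k1_{c}.npz"));w=world(s);R=np.array([[np.cos(.087),-np.sin(.087)],[np.sin(.087),np.cos(.087)]])
    l=(w[...,:2]-[.5755,.082])@R.T
    m=(abs(l[...,0])<.026)&(l[...,1]>.24)&(l[...,1]<.36)&(w[...,2]>.03)&(w[...,2]<.13)
    q=w[m];print(c,m.sum(),np.histogram(q[:,2],np.arange(.03,.131,.005))[0],l[m].mean(0))
    m2=m&(q[:,2].max()>0)&(w[...,2]>.05)
    tr=(abs(l[...,0])<.085)&(l[...,1]>.2)&(l[...,1]<.42)&(w[...,2]>.15);print("tray low pts",np.percentile(w[tr][:,2],[1,5,20]))
a0=58.4
for i in range(0,8):
    aa=np.radians(a0)-.6*i-.05*np.arange(13)
    p=65*np.c_[np.cos(aa),np.sin(aa)]; print(i,np.degrees(aa[0]).round(),(np.diff(p,axis=0)/200).round(3).tolist(),((p[-1]-p[0])/200).round(4))
E
```

```text
scene 135 [ 7 10  7  9 23 74  5  0  0  0  0  0  0  0  0  0  0  0  0  0] [0.005449   0.29712596]
tray low pts [0.17387778 0.17766195 0.18099808]
side 116 [10  5  5 12 22 56  6  0  0  0  0  0  0  0  0  0  0  0  0  0] [-0.0185172   0.30438955]
tray low pts [0.17597238 0.17777594 0.18052808]
0 58.0 [[0.014, -0.009], [0.013, -0.01], [0.013, -0.01], [0.012, -0.011], [0.012, -0.011], [0.011, -0.012], [0.01, -0.012], [0.01, -0.013], [0.009, -0.013], [0.008, -0.014], [0.008, -0.014], [0.007, -0.015]] [ 0.1266 -0.1445]
1 24.0 [[0.006, -0.015], [0.005, -0.015], [0.005, -0.016], [0.004, -0.016], [0.003, -0.016], [0.002, -0.016], [0.002, -0.016], [0.001, -0.016], [-0.0, -0.016], [-0.001, -0.016], [-0.002, -0.016], [-0.003, -0.016]] [ 0.0229 -0.1907]
2 -10.0 [[-0.003, -0.016], [-0.004, -0.016], [-0.005, -0.015], [-0.006, -0.015], [-0.006, -0.015], [-0.007, -0.015], [-0.008, -0.014], [-0.009, -0.014], [-0.009, -0.013], [-0.01, -0.013], [-0.011, -0.012], [-0.011, -0.012]] [-0.0888 -0.1703]
3 -45.0 [[-0.012, -0.011], [-0.012, -0.011], [-0.013, -0.01], [-0.013, -0.009], [-0.014, -0.009], [-0.014, -0.0
[... 338 characters left out ...]
0.006]] [-0.1909  0.0211]
5 -113.0 [[-0.015, 0.007], [-0.014, 0.008], [-0.014, 0.008], [-0.014, 0.009], [-0.013, 0.01], [-0.013, 0.01], [-0.012, 0.011], [-0.011, 0.011], [-0.011, 0.012], [-0.01, 0.013], [-0.01, 0.013], [-0.009, 0.014]] [-0.1457  0.1252]
6 -148.0 [[-0.008, 0.014], [-0.008, 0.014], [-0.007, 0.015], [-0.006, 0.015], [-0.005, 0.015], [-0.005, 0.016], [-0.004, 0.016], [-0.003, 0.016], [-0.002, 0.016], [-0.001, 0.016], [-0.001, 0.016], [0.0, 0.016]] [-0.0495  0.1856]
7 -182.0 [[0.001, 0.016], [0.002, 0.016], [0.003, 0.016], [0.003, 0.016], [0.004, 0.016], [0.005, 0.015], [0.006, 0.015], [0.007, 0.015], [0.007, 0.015], [0.008, 0.014], [0.009, 0.014], [0.009, 0.013]] [0.0639 0.1811]
```

Request:
{"op": "jog_arm", "data": {
  "claw": [1, 1, 1, 1, 1, 1, 1, 1, 1, 1, 1, 1],
  "translation": [
    [0.014, -0.009, 0],
    [0.013, -0.01, 0],
    [0.013, -0.01, 0],
    [0.012, -0.011, 0],
    [0.012, -0.011, 0],
    [0.011, -0.012, 0],
    [0.01, -0.012, 0],
    [0.01, -0.013, 0],
    [0.009, -0.013, 0],
    [0.008, -0.014, 0],
    [0.008, -0.014, 0],
    [0.007, -0.015, 0]
  ],
  "turn": [
    [0, 0, 0],
    [0, 0, 0],
    [0, 0, 0],
    [0, 0, 0],
    [0, 0, 0],
    [0, 0, 0],
    [0, 0, 0],
    [0, 0, 0],
    [0, 0, 0],
    [0, 0, 0],
    [0, 0, 0],
    [0, 0, 0]
  ]
}}

```text
time_s: 12.08
tcp_pos: [0.6345, 0.1075, 0.1439]
tcp_rot: [3.14, 0.002, 1.473]
contact_force: [1.4, -8.4, 6.2]
opening: 0.268
grasp_force: 30.0
```

```bash
python3 look.py k2
```

```text
t 12.075 tcp [0.6345 0.1075 0.1439] r 0.0643 ang 23.3 Ftan(cw) 8.2 F [ 1.4 -8.4  6.2] q [ 0.12  0.5  -0.51  1.72  0.28  1.   -0.6 ]
scene plate top z [0.2007 0.2045]
side plate top z [0.2007 0.2046]
```

Request:
{"op": "jog_arm", "data": {
  "claw": [1, 1, 1, 1, 1, 1, 1, 1, 1, 1, 1, 1],
  "translation": [
    [0.006, -0.015, 0],
    [0.005, -0.015, 0],
    [0.005, -0.016, 0],
    [0.004, -0.016, 0],
    [0.003, -0.016, 0],
    [0.002, -0.016, 0],
    [0.002, -0.016, 0],
    [0.001, -0.016, 0],
    [0, -0.016, 0],
    [-0.001, -0.016, 0],
    [-0.002, -0.016, 0],
    [-0.003, -0.016, 0]
  ],
  "turn": [
    [0, 0, 0],
    [0, 0, 0],
    [0, 0, 0],
    [0, 0, 0],
    [0, 0, 0],
    [0, 0, 0],
    [0, 0, 0],
    [0, 0, 0],
    [0, 0, 0],
    [0, 0, 0],
    [0, 0, 0],
    [0, 0, 0]
  ]
}}

```text
time_s: 13.68
tcp_pos: [0.6379, 0.0698, 0.1439]
tcp_rot: [-3.141, 0.002, 1.473]
contact_force: [-4.4, -7.9, 10.4]
opening: 0.271
grasp_force: 30.0
```

Request:
{"op": "jog_arm", "data": {
  "claw": [1, 1, 1, 1, 1, 1, 1, 1, 1, 1, 1, 1],
  "translation": [
    [-0.003, -0.016, 0],
    [-0.004, -0.016, 0],
    [-0.005, -0.015, 0],
    [-0.006, -0.015, 0],
    [-0.006, -0.015, 0],
    [-0.007, -0.015, 0],
    [-0.008, -0.014, 0],
    [-0.009, -0.014, 0],
    [-0.009, -0.013, 0],
    [-0.01, -0.013, 0],
    [-0.011, -0.012, 0],
    [-0.011, -0.012, 0]
  ],
  "turn": [
    [0, 0, 0],
    [0, 0, 0],
    [0, 0, 0],
    [0, 0, 0],
    [0, 0, 0],
    [0, 0, 0],
    [0, 0, 0],
    [0, 0, 0],
    [0, 0, 0],
    [0, 0, 0],
    [0, 0, 0],
    [0, 0, 0]
  ]
}}

```text
time_s: 15.18
tcp_pos: [0.6197, 0.0365, 0.1438]
tcp_rot: [-3.141, 0.001, 1.473]
contact_force: [-7.3, -3.2, 10.9]
opening: 0.271
grasp_force: 30.0
```

```bash
python3 look.py k3
```

```text
t 15.175 tcp [0.6197 0.0365 0.1438] r 0.0634 ang -45.8 Ftan(cw) 7.5 F [-7.3 -3.2 10.9] q [ 0.23  0.46 -0.51  1.78  0.27  0.98 -0.49]
scene plate top z [0.1651 0.1693]
side plate top z [0.1653 0.1693]
```

Request:
{"op": "jog_arm", "data": {
  "claw": [1, 1, 1, 1, 1, 1, 1, 1, 1, 1, 1, 1],
  "translation": [
    [-0.012, -0.011, 0.003],
    [-0.012, -0.011, 0.003],
    [-0.013, -0.01, 0],
    [-0.013, -0.009, 0],
    [-0.014, -0.009, 0],
    [-0.014, -0.008, 0],
    [-0.015, -0.007, 0],
    [-0.015, -0.007, 0],
    [-0.015, -0.006, 0],
    [-0.015, -0.005, 0],
    [-0.016, -0.004, 0],
    [-0.016, -0.003, 0]
  ],
  "turn": [
    [0, 0, 0],
    [0, 0, 0],
    [0, 0, 0],
    [0, 0, 0],
    [0, 0, 0],
    [0, 0, 0],
    [0, 0, 0],
    [0, 0, 0],
    [0, 0, 0],
    [0, 0, 0],
    [0, 0, 0],
    [0, 0, 0]
  ]
}}

```text
time_s: 16.77
tcp_pos: [0.5846, 0.0189, 0.1439]
tcp_rot: [-3.138, 0.001, 1.474]
contact_force: [-7.7, -1.0, 0.8]
opening: 0.271
grasp_force: 30.0
```

Request:
{"op": "jog_arm", "data": {
  "claw": [1, 1, 1, 1, 1, 1, 1, 1, 1, 1, 1, 1],
  "translation": [
    [-0.016, -0.003, 0],
    [-0.016, -0.002, 0],
    [-0.016, -0.001, 0],
    [-0.016, 0, 0],
    [-0.016, 0.001, 0],
    [-0.016, 0.001, 0],
    [-0.016, 0.002, 0],
    [-0.016, 0.003, 0],
    [-0.016, 0.004, 0],
    [-0.016, 0.005, 0],
    [-0.015, 0.005, 0],
    [-0.015, 0.006, 0]
  ],
  "turn": [
    [0, 0, 0],
    [0, 0, 0],
    [0, 0, 0],
    [0, 0, 0],
    [0, 0, 0],
    [0, 0, 0],
    [0, 0, 0],
    [0, 0, 0],
    [0, 0, 0],
    [0, 0, 0],
    [0, 0, 0],
    [0, 0, 0]
  ]
}}

```text
time_s: 18.27
tcp_pos: [0.5466, 0.0242, 0.144]
tcp_rot: [-3.138, -0.0, 1.475]
contact_force: [-6.5, 3.6, -1.2]
opening: 0.272
grasp_force: 30.0
```

```bash
python3 look.py k4; python3 - <<'E'
from h import *
for c in("scene","side"):
    s=dict(np.load(f"k4_{c}.npz"));w=world(s);R=np.array([[np.cos(.087),-np.sin(.087)],[np.sin(.087),np.cos(.087)]])
    l=(w[...,:2]-[.5755,.082])@R.T
    m=(abs(l[...,0])<.03)&(l[...,1]>.24)&(l[...,1]<.36)&(w[...,2]>.03)&(w[...,2]<.075);z=w[m][:,2]
    print(c,m.sum(),np.histogram(z,np.arange(.03,.076,.003)))
E
```

```text
t 18.275 tcp [0.5466 0.0242 0.144 ] r 0.0647 ang -116.6 Ftan(cw) 7.5 F [-6.5  3.6 -1.2] q [ 0.28  0.35 -0.54  1.94  0.22  0.91 -0.46]
scene plate top z [0.1309 0.1341]
side plate top z [0.1307 0.1357]
scene 0 (array([0, 0, 0, 0, 0, 0, 0, 0, 0, 0, 0, 0, 0, 0, 0]), array([0.03 , 0.033, 0.036, 0.039, 0.042, 0.045, 0.048, 0.051, 0.054,
       0.057, 0.06 , 0.063, 0.066, 0.069, 0.072, 0.075]))
side 0 (array([0, 0, 0, 0, 0, 0, 0, 0, 0, 0, 0, 0, 0, 0, 0]), array([0.03 , 0.033, 0.036, 0.039, 0.042, 0.045, 0.048, 0.051, 0.054,
       0.057, 0.06 , 0.063, 0.066, 0.069, 0.072, 0.075]))
```

Request:
{"op": "jog_arm", "data": {
  "claw": [1, 1, 1, 1, 1, 1, 1, 1, 1, 1],
  "translation": [
    [-0.015, 0.007, 0],
    [-0.014, 0.008, 0],
    [-0.014, 0.008, 0],
    [-0.014, 0.009, 0],
    [-0.013, 0.01, 0],
    [-0.013, 0.01, 0],
    [-0.012, 0.011, 0],
    [-0.011, 0.011, 0],
    [-0.011, 0.012, 0],
    [0, 0, 0]
  ],
  "turn": [
    [0, 0, 0],
    [0, 0, 0],
    [0, 0, 0],
    [0, 0, 0],
    [0, 0, 0],
    [0, 0, 0],
    [0, 0, 0],
    [0, 0, 0],
    [0, 0, 0],
    [0, 0, 0]
  ]
}}

```text
time_s: 19.62
tcp_pos: [0.5235, 0.0423, 0.144]
tcp_rot: [-3.139, -0.001, 1.476]
contact_force: [-5.0, 7.1, -5.0]
opening: 0.272
grasp_force: 30.0
```

```bash
python3 look.py k5; python3 -c "
import numpy as np
a=np.radians(-143)-.03*np.arange(25);p=65*np.c_[np.cos(a),np.sin(a)]
print((np.diff(p,axis=0)/200).round(4).tolist())"
```

```text
t 19.625 tcp [0.5235 0.0423 0.144 ] r 0.0654 ang -142.6 Ftan(cw) 8.7 F [-5.   7.1 -5. ] q [ 0.27  0.32 -0.55  1.98  0.21  0.9  -0.49]
scene plate top z [0.1234 0.1299]
side plate top z [0.1264 0.1759]
[[-0.0058, 0.0079], [-0.0055, 0.008], [-0.0053, 0.0082], [-0.005, 0.0084], [-0.0048, 0.0085], [-0.0045, 0.0086], [-0.0042, 0.0088], [-0.004, 0.0089], [-0.0037, 0.009], [-0.0034, 0.0091], [-0.0032, 0.0092], [-0.0029, 0.0093], [-0.0026, 0.0094], [-0.0023, 0.0095], [-0.002, 0.0095], [-0.0018, 0.0096], [-0.0015, 0.0096], [-0.0012, 0.0097], [-0.0009, 0.0097], [-0.0006, 0.0097], [-0.0003, 0.0097], [-0.0, 0.0097], [0.0003, 0.0097], [0.0006, 0.0097]]
```

Request:
{"op": "jog_arm", "data": {
  "claw": [1, 1, 1, 1, 1],
  "translation": [
    [-0.006, 0.008, 0],
    [-0.0055, 0.008, 0],
    [-0.0055, 0.008, 0],
    [-0.005, 0.0085, 0],
    [0, 0, 0]
  ],
  "turn": [
    [0, 0, 0],
    [0, 0, 0],
    [0, 0, 0],
    [0, 0, 0],
    [0, 0, 0]
  ]
}}

```text
time_s: 20.35
tcp_pos: [0.5191, 0.0486, 0.144]
tcp_rot: [-3.139, -0.001, 1.475]
contact_force: [-4.4, 6.0, -4.0]
opening: 0.27
grasp_force: 30.0
```

Request:
{"op": "jog_arm", "data": {
  "claw": [1, 1, 1, 1],
  "translation": [
    [-0.005, 0.0085, 0.002],
    [-0.0045, 0.0085, 0],
    [-0.004, 0.009, 0],
    [0, 0, 0]
  ],
  "turn": [
    [0, 0, 0],
    [0, 0, 0],
    [0, 0, 0],
    [0, 0, 0]
  ]
}}

```text
time_s: 20.85
tcp_pos: [0.5162, 0.0538, 0.1441]
tcp_rot: [-3.138, -0.001, 1.475]
contact_force: [-3.4, 7.5, -8.6]
opening: 0.271
grasp_force: 30.0
```

```bash
sed -i 's/w\[...,2\]>.12)/w[...,2]>.085)/;s/abs(l\[...,0\])<.09/abs(l[...,0])<.05/' look.py; python3 look.py k6
```

```text
t 20.85 tcp [0.5162 0.0538 0.1441] r 0.0657 ang -154.6 Ftan(cw) 8.2 F [-3.4  7.5 -8.6] q [ 0.25  0.31 -0.56  2.    0.21  0.89 -0.51]
scene plate top z [0.1108 0.1139]
side plate top z [0.111  0.1178]
```

Request:
{"op": "jog_arm", "data": {
  "claw": [1, 1, 1],
  "translation": [
    [-0.0025, 0.006, -0.003],
    [-0.0025, 0.006, 0],
    [0, 0, 0]
  ],
  "turn": [
    [0, 0, 0],
    [0, 0, 0],
    [0, 0, 0]
  ]
}}

```text
time_s: 21.32
tcp_pos: [0.5152, 0.0559, 0.1439]
tcp_rot: [-3.139, -0.0, 1.475]
contact_force: [-7.3, 5.4, 1.6]
opening: 0.27
grasp_force: 30.0
```

```bash
python3 look.py k7
```

```text
t 21.325 tcp [0.5152 0.0559 0.1439] r 0.0657 ang -156.6 Ftan(cw) 7.9 F [-7.3  5.4  1.6] q [ 0.25  0.31 -0.56  2.    0.21  0.89 -0.52]
scene plate top z [0.1096 0.1128]
side plate top z [0.11  0.117]
```

Request:
{"op": "jog_arm", "data": {
  "claw": [1, 1, 1],
  "translation": [
    [-0.0025, 0.006, -0.002],
    [-0.002, 0.006, 0],
    [0, 0, 0]
  ],
  "turn": [
    [0, 0, 0],
    [0, 0, 0],
    [0, 0, 0]
  ]
}}

```text
time_s: 21.8
tcp_pos: [0.5143, 0.0583, 0.1439]
tcp_rot: [-3.139, -0.0, 1.475]
contact_force: [-10.5, 5.1, 8.3]
opening: 0.275
grasp_force: 30.0
```

```bash
python3 look.py k8
```

```text
t 21.8 tcp [0.5143 0.0583 0.1439] r 0.0656 ang -158.8 Ftan(cw) 8.6 F [-10.5   5.1   8.3] q [ 0.24  0.31 -0.56  2.    0.21  0.89 -0.53]
scene plate top z [0.1087 0.1115]
side plate top z [0.1087 0.1165]
```

Request:
{"op": "jog_arm", "data": {
  "claw": [1, 1, 1],
  "translation": [
    [-0.005, 0.005, 0.002],
    [-0.003, 0.006, 0],
    [0, 0, 0]
  ],
  "turn": [
    [0, 0, 0],
    [0, 0, 0],
    [0, 0, 0]
  ]
}}

```text
time_s: 22.28
tcp_pos: [0.5132, 0.0608, 0.144]
tcp_rot: [-3.139, -0.001, 1.475]
contact_force: [-4.6, 8.5, -2.4]
opening: 0.271
grasp_force: 30.0
```

```bash
python3 look.py k9
```

```text
t 22.275 tcp [0.5132 0.0608 0.144 ] r 0.0658 ang -161.2 Ftan(cw) 9.5 F [-4.6  8.5 -2.4] q [ 0.24  0.31 -0.56  2.    0.21  0.89 -0.53]
scene plate top z [0.1071 0.1104]
side plate top z [0.1075 0.1149]
```

Request:
{"op": "jog_arm", "data": {
  "claw": [1, 1, 1],
  "translation": [
    [-0.003, 0.005, 0],
    [-0.002, 0.005, 0],
    [0, 0, 0]
  ],
  "turn": [
    [0, 0, 0],
    [0, 0, 0],
    [0, 0, 0]
  ]
}}

```text
time_s: 22.75
tcp_pos: [0.5125, 0.0626, 0.144]
tcp_rot: [-3.14, -0.001, 1.475]
contact_force: [-1.3, 5.3, -4.8]
opening: 0.273
grasp_force: 30.0
```

```bash
python3 look.py k10
```

```text
t 22.75 tcp [0.5125 0.0626 0.144 ] r 0.0659 ang -162.9 Ftan(cw) 5.4 F [-1.3  5.3 -4.8] q [ 0.24  0.31 -0.57  2.    0.21  0.89 -0.53]
scene plate top z [0.1065 0.1096]
side plate top z [0.1067 0.1145]
```

Request:
{"op": "jog_arm", "data": {
  "claw": [1, 1, 1],
  "translation": [
    [-0.0015, 0.004, 0],
    [0, 0, 0],
    [0, 0, 0]
  ],
  "turn": [
    [0, 0, 0],
    [0, 0, 0],
    [0, 0, 0]
  ]
}}

```text
time_s: 23.22
tcp_pos: [0.5123, 0.0632, 0.144]
tcp_rot: [-3.14, -0.001, 1.475]
contact_force: [-1.8, 4.7, -5.1]
opening: 0.273
grasp_force: 30.0
```

```bash
python3 look.py k11
```

```text
t 23.225 tcp [0.5123 0.0632 0.144 ] r 0.0659 ang -163.4 Ftan(cw) 5.0 F [-1.8  4.7 -5.1] q [ 0.24  0.31 -0.57  2.    0.21  0.89 -0.54]
scene plate top z [0.1061 0.1094]
side plate top z [0.1062 0.1136]
```

Request:
{"op": "jog_arm", "data": {
  "claw": [1, 1, 1],
  "translation": [
    [-0.0015, 0.004, 0],
    [0, 0, 0],
    [0, 0, 0]
  ],
  "turn": [
    [0, 0, 0],
    [0, 0, 0],
    [0, 0, 0]
  ]
}}

```text
time_s: 23.7
tcp_pos: [0.5123, 0.0633, 0.1441]
tcp_rot: [-3.141, -0.0, 1.474]
contact_force: [-1.1, 4.9, -9.0]
opening: 0.272
grasp_force: 30.0
```

```bash
python3 look.py k12
```

```text
t 23.7 tcp [0.5123 0.0633 0.1441] r 0.0659 ang -163.5 Ftan(cw) 5.0 F [-1.1  4.9 -9. ] q [ 0.24  0.31 -0.57  2.    0.21  0.89 -0.54]
scene plate top z [0.106  0.1093]
side plate top z [0.1063 0.1138]
```

Request:
{"op": "jog_arm", "data": {
  "claw": [1, 1, 1],
  "translation": [
    [-0.001, 0.004, -0.002],
    [0, 0, 0],
    [0, 0, 0]
  ],
  "turn": [
    [0, 0, 0],
    [0, 0, 0],
    [0, 0, 0]
  ]
}}

```text
time_s: 24.18
tcp_pos: [0.5122, 0.0638, 0.144]
tcp_rot: [-3.141, 0.0, 1.474]
contact_force: [-4.0, 3.1, -3.2]
opening: 0.271
grasp_force: 30.0
```

```bash
python3 look.py k13
```

```text
t 24.175 tcp [0.5122 0.0638 0.144 ] r 0.0659 ang -164.0 Ftan(cw) 4.1 F [-4.   3.1 -3.2] q [ 0.23  0.31 -0.57  2.    0.21  0.89 -0.54]
scene plate top z [0.1059 0.1092]
side plate top z [0.1061 0.1136]
```

Request:
{"op": "jog_arm", "data": {
  "claw": [1, 1, 1],
  "translation": [
    [-0.001, 0.004, 0],
    [0, 0, 0],
    [0, 0, 0]
  ],
  "turn": [
    [0, 0, 0],
    [0, 0, 0],
    [0, 0, 0]
  ]
}}

```text
time_s: 24.65
tcp_pos: [0.512, 0.0644, 0.144]
tcp_rot: [-3.141, 0.0, 1.474]
contact_force: [-4.8, 1.9, -3.5]
opening: 0.271
grasp_force: 30.0
```

```bash
python3 look.py k14
```

```text
t 24.65 tcp [0.512  0.0644 0.144 ] r 0.0659 ang -164.5 Ftan(cw) 3.1 F [-4.8  1.9 -3.5] q [ 0.23  0.31 -0.57  2.    0.21  0.89 -0.54]
scene plate top z [0.1057 0.1086]
side plate top z [0.1058 0.1137]
```

Request:
{"op": "jog_arm", "data": {
  "claw": [1, 1, 1],
  "translation": [
    [-0.003, 0.004, 0],
    [0, 0, 0],
    [0, 0, 0]
  ],
  "turn": [
    [0, 0, 0],
    [0, 0, 0],
    [0, 0, 0]
  ]
}}

```text
time_s: 25.12
tcp_pos: [0.5118, 0.0653, 0.144]
tcp_rot: [-3.141, 0.0, 1.474]
contact_force: [-2.5, 0.7, -4.8]
opening: 0.268
grasp_force: 30.0
```

```bash
python3 look.py k15
```

```text
t 25.125 tcp [0.5118 0.0653 0.144 ] r 0.0659 ang -165.3 Ftan(cw) 1.3 F [-2.5  0.7 -4.8] q [ 0.23  0.3  -0.57  2.01  0.21  0.89 -0.54]
scene plate top z [0.1053 0.1081]
side plate top z [0.1055 0.1129]
```

Request:
{"op": "jog_arm", "data": {
  "claw": [1, 1, 1],
  "translation": [
    [-0.001, 0.003, 0],
    [0, 0, 0],
    [0, 0, 0]
  ],
  "turn": [
    [0, 0, 0],
    [0, 0, 0],
    [0, 0, 0]
  ]
}}

```text
time_s: 25.6
tcp_pos: [0.5116, 0.0659, 0.144]
tcp_rot: [-3.142, 0.0, 1.474]
contact_force: [-2.5, -0.4, -4.7]
opening: 0.27
grasp_force: 30.0
```

```bash
python3 look.py k16
```

```text
t 25.6 tcp [0.5116 0.0659 0.144 ] r 0.0659 ang -165.9 Ftan(cw) 0.2 F [-2.5 -0.4 -4.7] q [ 0.23  0.3  -0.57  2.01  0.21  0.89 -0.54]
scene plate top z [0.105  0.1081]
side plate top z [0.1051 0.1127]
```

The pull has faded to about 0, so the tray is resting. Releasing and rising.

Request:
{"op": "jog_arm", "data": {
  "claw": [0.3, 0.1, -0.1, -0.1, -0.1, -0.1, -0.1, -0.1, -0.1, -0.1, -0.1, -0.1],
  "translation": [
    [0, 0, 0],
    [0, 0, 0],
    [0, 0, 0],
    [0, 0, 0],
    [0, 0, 0.05],
    [0, 0, 0.1],
    [0, 0, 0.15],
    [0, 0, 0.15],
    [0, 0, 0.15],
    [0, 0, 0.15],
    [0, 0, 0.15],
    [0, 0, 0]
  ],
  "turn": [
    [0, 0, 0],
    [0, 0, 0],
    [0, 0, 0],
    [0, 0, 0],
    [0, 0, 0],
    [0, 0, 0],
    [0, 0, 0],
    [0, 0, 0],
    [0, 0, 0],
    [0, 0, 0],
    [0, 0, 0],
    [0, 0, 0]
  ]
}}

```text
time_s: 27.2
tcp_pos: [0.5124, 0.0664, 0.3268]
tcp_rot: [3.138, -0.001, 1.474]
contact_force: [-0.5, -0.1, -0.4]
opening: 0.548
grasp_force: 0.0
```

```bash
python3 look.py k17; python3 - <<'E'
from h import *
a=[dict(np.load(f"k17_{c}.npz"))["color"] for c in("scene","side")]
p=cv2.resize(cv2.imread("pics/k17.png"),(800,343))
im=np.vstack([cv2.resize(np.hstack(a),(800,257)),p[:,:]])[:600]; cv2.imwrite("pics/end.png",im)
E
```

```text
t 27.2 tcp [0.5124 0.0664 0.3268] r 0.065 ang -166.1 Ftan(cw) 0.1 F [-0.5 -0.1 -0.4] q [ 0.29  0.12 -0.59  1.79  0.07  1.25 -0.42]
scene plate top z [0.1048 0.1079]
side plate top z [0.105  0.1127]
```

View pics/end.png

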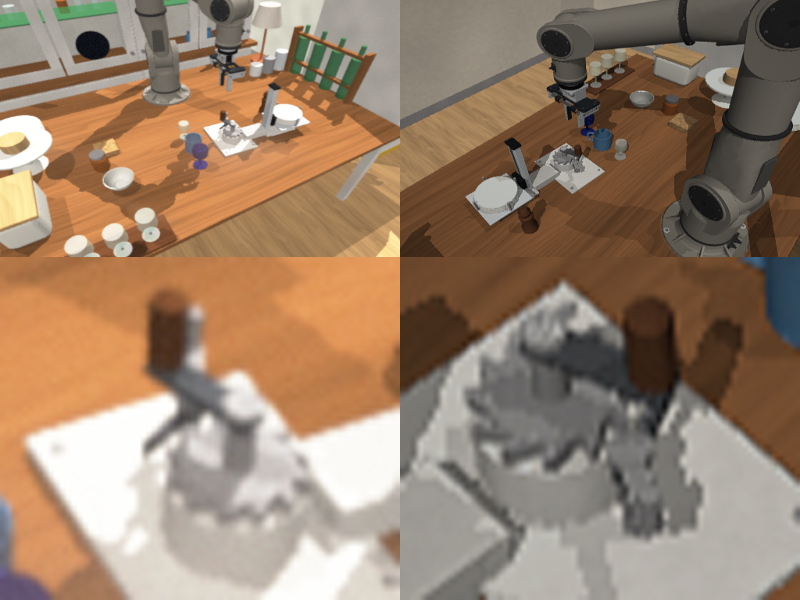

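The tray sits on its rest and the plate height held after release. The knob stands free at (170,330), the pawl finger is out at (160,430), and the bystanders are unmoved.

```bash
python3 -c "
from plant import robot
print(robot.sign_off())"
```

```text
the job is handed in; nothing more can be done
None
```

The job is handed in: I threw the lever to its stop, wound the crank until the pawl sprang out, then eased the tray down until the pull faded to about zero and let go; the tray height held afterwards, with the pawl still out and the other items apparently unmoved.

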